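Seal the dry box of carving blanks

ROBOT

A 6-joint arm with a two-finger parallel gripper is mounted at the origin on the work surface. World frame = base frame: x ahead of the robot, y to its left, z up, the work surface at z = 0. Lengths are in m, angles in rad, forces in N, time in s.
With the tool pointing down it reaches from about 0.275 to 0.85 m from the base axis. Payload 5.2 kg.
Tool frame: the origin (TCP) lies between the finger pads; the fingertips stand 19 mm ahead of it and the grasp point (between the pads) is the TCP (manip.tips_ahead is the z of the fingertips in the tool frame, in m); z points along the fingers, y is the line along which they close (so a half turn about z gives the same grasp; the last joint's range is limited). The gripper opens to 85 mm and grips with 20 to 120 N. Pads are 22 mm wide; open, the fingers measure 114 mm over their backs; the gripper's body (76 mm by 85 mm) begins 54 mm behind the grasp point. The pads swing forward as they close: fully open they stand 13 mm farther back than shut.
Start: joints at [-1.417, 0.259, 1.535, -0, 1.348, -0.203], TCP at [0.192, -0.515, 0.25] pointing down, gripper open.
Joint ranges: [-3.14, 3.14], [-0.91, 2.08], [0.19, 2.58], [-1.22, 4.36], [0.22, 2.71], [-3.12, 3.12]. Speed limits (rad/s): [2.57, 2.57, 3.14, 3.14, 3.14, 3.14].

INTERFACE

Orientations are given as [roll, pitch, yaw] about the fixed x, y, z axes, in that order (R = Rz(yaw) Ry(pitch) Rx(roll)).
In Python, from workcell import manip gives the robot as it stands.
- The arm moves only by the tool hand_motion, called after ">>>" as name([rows], argument=value, ...), one row to a line, values as JSON. Schema: {"type":"object","properties":{"offsets":{"type":"array","items":{"type":"object","properties":{"r":{"type":"array","items":{"type":"number"},"minItems":3,"maxItems":3},"trans":{"type":"array","items":{"type":"number"},"minItems":3,"maxItems":3},"finger_gap":{"type":"number"}},"additionalProperties":false,"required":["finger_gap"]},"minItems":1,"maxItems":5},"only":{"type":"string"},"quiet":{"type":"boolean"},"lines":{"type":"string"}},"required":["offsets"],"additionalProperties":false}. offsets is a list of rows, 1 to 5 of them, each an object with the fields r (a list: a rotation vector rx, ry, rz in rad), trans (a list: dx, dy, dz in m), finger_gap (the opening from 0.0 (shut) to 1.0 (fully open)); a field left out counts as zero (the opening has to be given); each row shifts and turns the commanded pose from where the row before left it, along the tool's axes as they then stand; what a row does not reach is not made up. A row lasts 1/10 s, in which the tool goes at most 0.05 m and 0.15 rad, less where a joint would pass 70% of its speed; a pose out of reach is approached as far as the arm can. The fingers move at their own pace and stop on an object; the grip force is fixed at half the most. Time passes only in rows, so rows that do not move let the fingers close. The tool returns the time, the measured TCP pose, the force, the opening and the grip force at its end. only (a regular expression) keeps the lines of the reply that match it, lines (a string "A,B") keeps lines A to B, and quiet returns only ok. Input that does not fit is refused with a message, and nothing moves.
- manip.sense(): the state, without advancing time (a new reading comes with each control period).
- manip.read_camera(name): name is "side" or "top"; returns (picture, depth): 420x560x3 uint8, red, green, blue; 420x560 float32, m along the optical axis (not along the pixel's ray), 0 where there is no reading.
- manip.calibration(name): a dict with "vertical_fov" (degrees; the focal length in pixels is half the picture's height over the tangent of half this angle, whatever the lens; pixels are square), "cx", "cy" (the principal point, pixels), "T" (4x4, takes a point from camera to world coordinates). Camera axes: x right, y up, looking along -z (the intrinsics and any distortion apply to the point x, -y, -z); pixel columns grow to the right and rows downward; lengths in m; the calibration is good to about 2 mm. A picture is of the moment at which its call begins. calibration takes no time and is no camera call.
- manip.finish_job(): hands the job in; it is judged then, once.
The state is a dict: "t": time; "joint_pos": joint angles; "joint_vel": joint speeds; "joint_torque": joint torques, N m; "tcp_pos": TCP position; "eef_rot": TCP orientation; "ft_force": force on the tool from outside, world axes, zero at the start; "wrist_torque": the same for the moment, N m; "width": opening from 0.0 (shut) to 1.0 (fully open); "grasp_force": force on a finger pad.
Only numpy, scipy, OpenCV 4.12 (cv2) and the standard library are available. Lean on these libraries where they do the work, as an engineer would, in place of code of your own. Each camera call takes 0.05 s, during which the arm holds its last target. There are 200 camera calls.

TASK

The lid of the orange dry box is standing proud on its gasket. Press it home one corner at a time, working crosswise: first the corner with the red dot, then the corner diagonally opposite, then the two that are left, until the lid sits flat and fully home all round. The blue box is already sealed.

Things in the scene. Friction and masses are not known exactly. Their poses are not given: they have to be found in the camera images.
- dry_box: Orange box fixed to the bench, 180 x 140 mm along its x and y, rim 70 mm up; origin at the centre of its underside, z up. At each corner (+-80, +-60 mm) a stiff black gasket block stands 8 mm above the rim; about 9 N sinks it, until level with the rim, and it stays where pressed. A like blue box, already sealed, also with a red dot, stands nearby.
- lid: Loose rigid grey lid 180 (x) x 140 (y) x 10 mm, 0.3 kg, on the gasket blocks; a plug below keeps it on. Origin: centre of the plate's underside, 78 mm above the bench at the start, 70 home. 26 mm dots at (+-70, +-50) mm, one red, three white; orange panel amid. It rocks: pushing one corner home lifts the one diagonal to it, up to 16 mm above home while the other two are still up.
- red_corner (a point): Centre of the red dot on the lid's top face, at (-70, +50) mm in the lid's frame, 11 mm above the underside of the plate; 89 mm above the bench at the start, 81 mm when home.
- far_corner (a point): Centre of the white dot at the far end of the diagonal from the red one, at (+70, -50) mm in the lid's frame, at the same height. The two other dots are at (+70, +50) and (-70, -50) mm.

How it is judged:
On the way, in this order (a step that is already met when the one before it is completed fails the run):
1. the red-dotted corner is pressed home (within 3 mm) while the opposite corner still stands more than 5 mm proud (z of red_corner in the frame of dry_box below 0.084 m and z of far_corner in the frame of dry_box above 0.086 m), for 0.1 s.
2. the opposite corner is pressed home (within 3 mm) while the red one has come up more than 5 mm, the two others being still up (z of far_corner in the frame of dry_box below 0.084 m and z of red_corner in the frame of dry_box above 0.086 m), for 0.1 s.
3. one of the two corners left is pressed home while the last still stands up: the lid's centre is 2.3 mm or more below its starting height and the lid still leans more than 0.02 rad (z of lid in the frame of dry_box below 0.0757 m and angle between lid's own z axis and vertical above 0.02 rad), for 0.1 s.
At the end, for the whole second after the job is handed in: The lid lies on the orange box at rest, its centre within 2.5 mm of the fully home height, level within 0.03 rad and centred within 10 mm (z of lid in the frame of dry_box below 0.0725 m and angle between lid's own z axis and vertical below 0.03 rad and horizontal distance between lid and dry_box below 0.01 m and linear speed of lid below 0.01 m/s); the robot touches nothing.
It also fails if it takes over 40 s, if anything falls off the work surface, if the arm or the gripper's body presses on something with over 40 N, if the wrist force passes 120 N, or if a joint passes its speed limit or range.

## Working session

There is one attempt and no reset: what is moved stays moved. The work goes in short steps, Python scripts to look and compute and a tool call to move; the robot and the scene stay as the last step left them, time stands still between calls to the robot, and variables do not carry over. Pictures are saved under pics/ and viewed, at most 10 in all, crops included, and the job is handed in when it is done.

```bash
ls; mkdir -p pics
```

Run:
```python
from workcell import manip
import cv2,numpy as np
for n in("top","side"):
    p,d=manip.read_camera(n); np.savez(f"pics/{n}0.npz",p=p,d=d); cv2.imwrite(f"pics/{n}0.png",p[:,:,::-1])
    print(manip.calibration(n))
s=manip.sense();print({k:np.round(v,3).tolist() for k,v in s.items()}, manip.tips_ahead)
```

```text
pics
workcell.py
{'vertical_fov': 53.47780732940117, 'cx': 282.35100633026684, 'cy': 212.9234488045449, 'T': array([[ 1.07126436e-02,  9.83421808e-01, -1.81015985e-01,
         3.90503251e-01],
       [-9.99942515e-01,  1.06178401e-02, -1.49275381e-03,
        -1.70555191e-02],
       [ 4.53992132e-04,  1.81021570e-01,  9.83479021e-01,
         8.45224115e-01],
       [ 0.00000000e+00,  0.00000000e+00,  0.00000000e+00,
         1.00000000e+00]])}
{'vertical_fov': 48.71424790414477, 'cx': 281.8256091817559, 'cy': 217.7090005277768, 'T': array([[-0.99740375,  0.0330485 , -0.06398089,  0.46334518],
       [-0.06976551, -0.66365521,  0.74477818,  0.66715433],
       [-0.01784745,  0.74730821,  0.66423784,  0.69642458],
       [ 0.        ,  0.        ,  0.        ,  1.        ]])}
{'t': 0.1, 'joint_pos': [-1.417, 0.259, 1.536, -0.0, 1.348, -0.203], 'joint_vel': [-0.0, -0.001, -0.002, 0.002, 0.0, 0.002], 'joint_torque': [0.003, -44.697, -29.125, -0.0, 0.006, 0.0], 'tcp_pos': [0.192, -0.515, 0.25], 'eef_rot': [-3.14, -0.0, 0.357], 'ft_force': [0.166, -0.091, -0.52], 'wrist_torque': [-0.006, -0.034, -0.013], 'grasp_force': 0.0, 'width': 1.001} 0.019
```

View pics/top0.png

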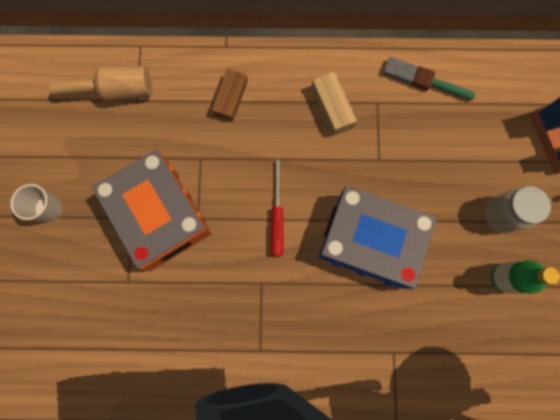

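View pics/side0.png

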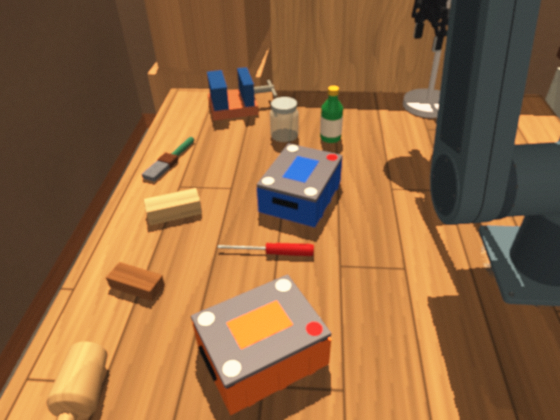

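The top view shows the orange box's dots: red at (141,253), whites at (105,189), (152,162) and (189,224). The blue box is at (378,237). In the side view, the red dot is at (314,328) and the whites at (206,319), (283,285) and (232,368).

Create h.py:
```python
import cv2,numpy as np
from workcell import manip
def ray(n,u,v):
    c=manip.calibration(n);f=210/np.tan(np.radians(c['vertical_fov']/2))
    d=c['T'][:3,:3]@np.array([(u-c['cx'])/f,-(v-c['cy'])/f,-1.]);return c['T'][:3,3],d
def onz(n,u,v,z):
    o,d=ray(n,u,v);return o+d*(z-o[2])/d[2]
def dots(p,win):
    x0,y0,x1,y1=win;q=p[y0:y1,x0:x1];h=cv2.cvtColor(q,cv2.COLOR_RGB2HSV);H,S,V=cv2.split(h);o=[]
    for name,m in(("red",((H<4)|(H>175))&(S>200)&(V>120)),("white",(S<60)&(V>160))):
        k,_,st,c=cv2.connectedComponentsWithStats(m.astype(np.uint8))
        for i in range(1,k):
            if 60<st[i,4]<700:o.append((name,c[i][0]+x0,c[i][1]+y0,int(st[i,4])))
    return o
```

Run:
```python
from h import *
for n,w in(("top",(85,145,215,275)),("side",(185,270,335,410))):
    z=np.load(f"pics/{n}0.npz");p,d=z['p'],z['d']
    for nm,u,v,a in dots(p,w):
        o,r=ray(n,u,v);dd=d[int(round(v)),int(round(u))]
        print(n,nm,round(u,1),round(v,1),a,onz(n,u,v,.089).round(4),(o+r*dd).round(4))
```

```text
top red 140.6 252.9 101 [0.4532 0.2401 0.089 ] [0.4532 0.2403 0.0886]
side red 313.7 328.5 89 [0.4544 0.2417 0.089 ] [0.4544 0.2406 0.0874]
```

```bash
sed -i 's/(S<60)&(V>160)/(S<90)\&(V>175)/' h.py
```

Run:
```python
from h import *
z=np.load("pics/top0.npz")['p'];print(z[224,189],z[189,105])
for n,w in(("top",(85,145,215,275)),("side",(185,270,335,410))):
    z=np.load(f"pics/{n}0.npz");p,d=z['p'],z['d']
    for nm,u,v,a in dots(p,w):
        o,r=ray(n,u,v);dd=d[int(round(v)),int(round(u))]
        print(n,nm,round(u,1),round(v,1),a,onz(n,u,v,.089).round(4),(o+r*dd).round(4))
```

```text
[208 190 156] [204 186 153]
top red 140.6 252.9 101 [0.4532 0.2401 0.089 ] [0.4532 0.2403 0.0886]
top white 151.7 161.7 124 [0.6252 0.2316 0.089 ] [0.626  0.2324 0.0866]
top white 104.7 189.3 126 [0.5709 0.3156 0.089 ] [0.5711 0.316  0.088 ]
top white 188.5 223.9 142 [0.5073 0.1561 0.089 ] [0.5072 0.156  0.0891]
side red 313.7 328.5 89 [0.4544 0.2417 0.089 ] [0.4544 0.2406 0.0874]
```

Add to h.py:
```python
from scipy.spatial.transform import Rotation as Rn
def togo(t):  # t: target TCP, prints shift in tool axes
    s=manip.sense();R=Rn.from_euler('xyz',s['eef_rot'])
    print('t',s['t'],'tcp',np.round(s['tcp_pos'],4),'rpy',np.round(s['eef_rot'],3),'F',np.round(s['ft_force'],1),'togo',(R.inv().apply(np.array(t)-s['tcp_pos'])).round(4))
```

Run:
```python
from h import *
z=np.load("pics/top0.npz")['d']
for u,v in((548,275),(530,205),(520,277)):
    o,r=ray("top",u,v);print((o+r*z[v,u]).round(3))
togo((.4535,.2405,.25))
```

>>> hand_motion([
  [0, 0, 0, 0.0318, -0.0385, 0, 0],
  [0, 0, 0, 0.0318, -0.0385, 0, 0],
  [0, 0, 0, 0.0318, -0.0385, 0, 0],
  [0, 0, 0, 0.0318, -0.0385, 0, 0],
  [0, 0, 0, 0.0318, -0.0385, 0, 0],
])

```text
refused: offsets[0]: [0, 0, 0, 0.0318, -0.0385, 0, 0] is not of type 'object' (schema: type "object"). Nothing was moved.
```

I used the wrong layout. The manual says a list of objects, one for each row; once more.

>>> hand_motion([
  {"trans":[0.0318, -0.0385, 0], "finger_gap":0},
  {"trans":[0.0318, -0.0385, 0], "finger_gap":0},
  {"trans":[0.0318, -0.0385, 0], "finger_gap":0},
  {"trans":[0.0318, -0.0385, 0], "finger_gap":0},
  {"trans":[0.0318, -0.0385, 0], "finger_gap":0},
])

```text
t: 0.6
tcp_pos: [0.2739, -0.2774, 0.2499]
eef_rot: [-3.141, -0.0, 0.356]
ft_force: [1.0, -0.2, -0.6]
width: 0.141
grasp_force: 0.0
```

>>> hand_motion([
  {"trans":[0.0318, -0.0385, 0], "finger_gap":0},
  {"trans":[0.0318, -0.0385, 0], "finger_gap":0},
  {"trans":[0.0318, -0.0385, 0], "finger_gap":0},
  {"trans":[0.0318, -0.0385, 0], "finger_gap":0},
  {"trans":[0.0318, -0.0385, 0], "finger_gap":0},
])

```text
t: 1.1
tcp_pos: [0.3556, -0.0415, 0.2504]
eef_rot: [3.141, -0.0, 0.356]
ft_force: [0.9, -0.3, -0.1]
width: 0.001
grasp_force: 0.0
```

>>> hand_motion([
  {"trans":[0.0318, -0.0385, 0], "finger_gap":0},
  {"trans":[0.0318, -0.0385, 0], "finger_gap":0},
  {"trans":[0.0318, -0.0385, 0], "finger_gap":0},
  {"trans":[0.0318, -0.0385, 0], "finger_gap":0},
  {"trans":[0.0318, -0.0385, 0], "finger_gap":0},
])

```text
t: 1.6
tcp_pos: [0.4373, 0.1947, 0.2501]
eef_rot: [3.141, 0.0, 0.357]
ft_force: [1.4, -0.0, 0.4]
width: 0.003
grasp_force: 0.0
```

```bash
python3 -c "
from h import *
togo((.4535,.2405,.13))"
```

```text
t 1.6 tcp [0.4373 0.1947 0.2501] rpy [3.141 0.    0.357] F [ 1.4 -0.   0.4] togo [ 0.0312 -0.0373  0.1201]
```

>>> hand_motion([
  {"trans":[0.0312, -0.0373, 0], "finger_gap":0},
  {"trans":[0, 0, 0.04], "finger_gap":0},
  {"trans":[0, 0, 0.04], "finger_gap":0},
  {"trans":[0, 0, 0.04], "finger_gap":0},
  {"finger_gap":0},
])

```text
t: 2.1
tcp_pos: [0.4493, 0.2372, 0.1251]
eef_rot: [-3.141, 0.012, 0.357]
ft_force: [-0.9, -0.5, -0.4]
width: -0.0
grasp_force: 0.0
```

```bash
python3 -c "
from h import *
togo((.4535,.2405,.108))
p,d=manip.read_camera('side'); cv2.imwrite('pics/s1.png',p[:,:,::-1])"
```

```text
t 2.1 tcp [0.4493 0.2372 0.1251] rpy [-3.141  0.012  0.357] F [-0.9 -0.5 -0.4] togo [ 0.0053 -0.0016  0.0171]
```

View pics/s1.png

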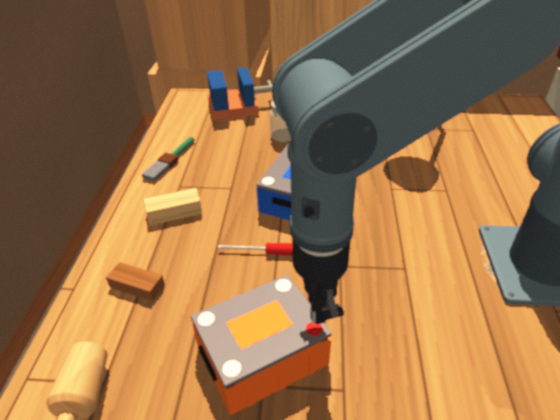

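The shut fingers are hovering just above the red dot, with the tip near (322,315) and the dot at (314,328). Next I descend.

>>> hand_motion([
  {"trans":[0.004, -0.0015, 0], "finger_gap":0},
  {"trans":[0, 0, 0.008], "finger_gap":0},
  {"trans":[0, 0, 0.005], "finger_gap":0},
  {"finger_gap":0},
])

```text
t: 2.55
tcp_pos: [0.4568, 0.2409, 0.1175]
eef_rot: [3.142, -0.0, 0.357]
ft_force: [0.7, -0.1, 0.1]
width: 0.001
grasp_force: 0.0
```

```bash
python3 -c "
from h import *
togo((.4535,.2405,.100))"
```

```text
t 2.55 tcp [0.4568 0.2409 0.1175] rpy [ 3.142 -0.     0.357] F [ 0.7 -0.1  0.1] togo [-0.0032 -0.0007  0.0175]
```

>>> hand_motion([
  {"trans":[-0.0035, 0, 0.007], "finger_gap":0},
  {"trans":[0, 0, 0.004], "finger_gap":0},
  {"finger_gap":0},
])

```text
t: 2.85
tcp_pos: [0.4529, 0.2397, 0.106]
eef_rot: [-3.141, 0.001, 0.357]
ft_force: [0.1, -0.3, -0.1]
width: 0.002
grasp_force: 0.2
```

>>> hand_motion([
  {"trans":[0, 0, 0.004], "finger_gap":0},
  {"trans":[0, 0, 0.003], "finger_gap":0},
  {"trans":[0, 0, 0.001], "finger_gap":0},
  {"finger_gap":0},
])

```text
t: 3.25
tcp_pos: [0.4529, 0.2399, 0.1008]
eef_rot: [-3.142, -0.0, 0.357]
ft_force: [-10.0, -1.9, 25.6]
width: 0.002
grasp_force: 12.9
```

```bash
python3 -c "
from h import *
togo((.4535,.2405,.100))"
```

```text
t 3.25 tcp [0.4529 0.2399 0.1008] rpy [-3.142 -0.     0.357] F [-10.   -1.9  25.6] togo [ 0.0008 -0.0003  0.0008]
```

Add to h.py:
```python
W={"red":(.4535,.2405),"far":(.625,.232),"P3":(.571,.316),"P4":(.5075,.156)}
def heights(save=None):
    for n in("top","side"):
        p,d=manip.read_camera(n);c=manip.calibration(n);f=210/np.tan(np.radians(c['vertical_fov']/2))
        if save and n=="side":cv2.imwrite(save,p[:,:,::-1])
        v,u=np.mgrid[:420,:560];C=np.stack([(u-c['cx'])/f*d,-(v-c['cy'])/f*d,-d],-1)@c['T'][:3,:3].T+c['T'][:3,3]
        o={}
        for k,w in W.items():
            m=(np.hypot(C[...,0]-w[0],C[...,1]-w[1])<.009)&(C[...,2]>.06)&(C[...,2]<.115)&(d>0)
            o[k]=(round(float(np.median(C[m][:,2]))*1000,1),int(m.sum())) if m.any() else None
        print(n,o)
```

```bash
python3 -c "
from h import *
heights('pics/s2.png')"
```

```text
top {'red': None, 'far': (95.7, 69), 'P3': (89.2, 68), 'P4': (89.1, 77)}
side {'red': (83.7, 16), 'far': (95.4, 88), 'P3': (89.2, 109), 'P4': (88.5, 69)}
```

View pics/s2.png

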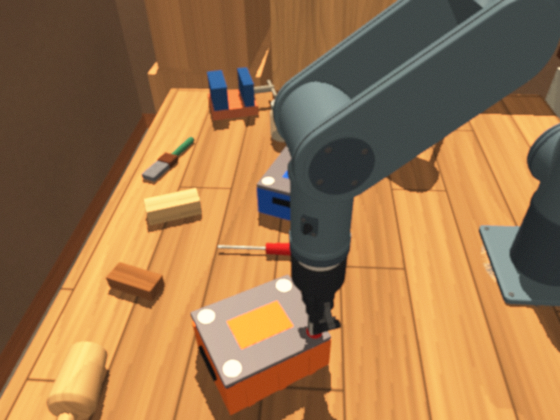

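The fingers press on the red dot at (320,330). Red is about 82 mm up and far about 95.6 mm, so step 1 is met. I lift and go to the far corner.

>>> hand_motion([
  {"trans":[0, 0, -0.05], "finger_gap":0},
  {"trans":[0.0395, 0.0171, 0], "finger_gap":0},
  {"trans":[0.0395, 0.0171, 0], "finger_gap":0},
  {"trans":[0.0395, 0.0171, 0], "finger_gap":0},
  {"trans":[0.0395, 0.0171, 0], "finger_gap":0},
])

```text
t: 3.85
tcp_pos: [0.627, 0.2308, 0.1483]
eef_rot: [3.142, -0.0, 0.357]
ft_force: [-0.2, 0.1, 0.5]
width: -0.003
grasp_force: 0.0
```

>>> hand_motion([
  {"finger_gap":0},
  {"finger_gap":0},
])

```text
t: 4.05
tcp_pos: [0.6255, 0.2304, 0.1469]
eef_rot: [-3.141, 0.002, 0.356]
ft_force: [-0.2, 0.8, -0.6]
width: -0.0
grasp_force: 0.0
```

```bash
python3 -c "
from h import *
heights()
togo((.625,.2318,.120))"
```

```text
top {'red': (89.0, 78), 'far': (89.0, 63), 'P3': (89.2, 69), 'P4': (89.0, 76)}
side {'red': (88.5, 91), 'far': (88.7, 85), 'P3': (88.6, 112), 'P4': (88.3, 65)}
t 4.15 tcp [0.6241 0.231  0.1477] rpy [-3.141e+00  2.000e-03  3.570e-01] F [ 1.4 -0.   0.9] togo [ 0.0012 -0.0004  0.0277]
```

>>> hand_motion([
  {"trans":[0.0005, -0.0005, 0.02], "finger_gap":0},
  {"trans":[0, 0, 0.013], "finger_gap":0},
  {"trans":[0, 0, 0.006], "finger_gap":0},
  {"finger_gap":0},
])

```text
t: 4.55
tcp_pos: [0.6244, 0.2316, 0.1083]
eef_rot: [-3.141, 0.003, 0.357]
ft_force: [0.1, -0.1, -0.2]
width: -0.004
grasp_force: 0.0
```

>>> hand_motion([
  {"trans":[0, 0, 0.005], "finger_gap":0},
  {"trans":[0, 0, 0.004], "finger_gap":0},
  {"trans":[0, 0, 0.0025], "finger_gap":0},
  {"finger_gap":0},
])

```text
t: 4.95
tcp_pos: [0.6268, 0.2316, 0.1012]
eef_rot: [3.141, -0.004, 0.357]
ft_force: [-4.0, -1.6, 12.6]
width: -0.004
grasp_force: 6.0
```

```bash
python3 -c "
from h import *
togo((.625,.2318,.100));heights()"
```

```text
t 4.95 tcp [0.6268 0.2316 0.1012] rpy [ 3.141 -0.004  0.357] F [-4.  -1.6 12.6] togo [-0.0016 -0.0008  0.0012]
top {'red': (95.6, 78), 'far': None, 'P3': None, 'P4': (89.4, 74)}
side {'red': (95.2, 84), 'far': (83.2, 18), 'P3': (89.0, 105), 'P4': (88.8, 67)}
```

>>> hand_motion([
  {"trans":[0, 0, 0.002], "finger_gap":0},
  {"finger_gap":0},
])

```text
t: 5.25
tcp_pos: [0.6268, 0.2316, 0.101]
eef_rot: [3.14, -0.004, 0.357]
ft_force: [-7.4, -3.6, 21.1]
width: -0.0
grasp_force: 10.5
```

```bash
python3 -c "
from h import *
togo((.625,.2318,.100));heights()"
```

```text
t 5.25 tcp [0.6268 0.2316 0.101 ] rpy [ 3.14  -0.004  0.357] F [-7.4 -3.6 21.1] togo [-0.0017 -0.0008  0.0009]
top {'red': (95.8, 81), 'far': None, 'P3': None, 'P4': (89.6, 77)}
side {'red': (95.6, 87), 'far': (83.7, 17), 'P3': (88.9, 106), 'P4': (89.2, 67)}
```

>>> hand_motion([
  {"trans":[0, 0, -0.05], "finger_gap":0},
  {"trans":[-0.0072, -0.0326, 0], "finger_gap":0},
  {"trans":[-0.0072, -0.0326, 0], "finger_gap":0},
  {"trans":[-0.0072, -0.0326, 0], "finger_gap":0},
  {"finger_gap":0},
])

```text
t: 5.85
tcp_pos: [0.569, 0.3193, 0.1468]
eef_rot: [-3.14, -0.001, 0.361]
ft_force: [0.8, -0.4, -0.6]
width: -0.001
grasp_force: 0.0
```

>>> hand_motion([
  {"finger_gap":0},
])

```text
t: 5.95
tcp_pos: [0.5713, 0.3163, 0.1465]
eef_rot: [3.141, -0.001, 0.359]
ft_force: [0.5, -0.2, -0.1]
width: 0.003
grasp_force: 0.0
```

```bash
python3 -c "
from h import *
heights()
togo((.571,.316,.100))"
```

```text
top {'red': (86.0, 76), 'far': (92.3, 71), 'P3': (89.0, 69), 'P4': (89.1, 75)}
side {'red': (89.3, 91), 'far': (88.1, 40), 'P3': (88.6, 106), 'P4': (88.3, 68)}
t 6.05 tcp [0.5721 0.3151 0.1462] rpy [ 3.141e+00 -1.000e-03  3.570e-01] F [-0.4 -0.1  0.4] togo [-0.0007 -0.0013  0.0462]
```

>>> hand_motion([
  {"trans":[0, 0, 0.02], "finger_gap":0},
  {"trans":[0, 0, 0.012], "finger_gap":0},
  {"trans":[0, 0, 0.006], "finger_gap":0},
  {"finger_gap":0},
])

```text
t: 6.45
tcp_pos: [0.5713, 0.3148, 0.1069]
eef_rot: [3.142, 0.002, 0.356]
ft_force: [-0.6, 0.2, -0.4]
width: 0.001
grasp_force: 0.0
```

>>> hand_motion([
  {"trans":[0, 0, 0.005], "finger_gap":0},
  {"trans":[0, 0, 0.004], "finger_gap":0},
  {"trans":[0, 0, 0.003], "finger_gap":0},
  {"finger_gap":0},
])

```text
t: 6.85
tcp_pos: [0.5724, 0.3157, 0.0999]
eef_rot: [3.141, -0.004, 0.357]
ft_force: [-5.8, -3.9, 19.3]
width: 0.002
grasp_force: 9.4
```

```bash
python3 -c "
from h import *
togo((.571,.316,.100));heights()"
```

```text
t 6.85 tcp [0.5724 0.3157 0.0999] rpy [ 3.141 -0.004  0.357] F [-5.8 -3.9 19.3] togo [-0.0012 -0.0008 -0.0001]
top {'red': (87.6, 75), 'far': (83.3, 64), 'P3': None, 'P4': (88.5, 73)}
side {'red': (87.0, 92), 'far': None, 'P3': None, 'P4': (88.2, 67)}
```

>>> hand_motion([
  {"trans":[0, 0, -0.05], "finger_gap":0},
  {"trans":[-0.0289, 0.0318, 0], "finger_gap":0},
  {"trans":[-0.0289, 0.0318, 0], "finger_gap":0},
  {"trans":[-0.0289, 0.0318, 0], "finger_gap":0},
  {"trans":[-0.0289, 0.0318, 0], "finger_gap":0},
])

```text
t: 7.45
tcp_pos: [0.5071, 0.1549, 0.1464]
eef_rot: [3.141, -0.002, 0.357]
ft_force: [0.4, -1.2, -0.5]
width: -0.002
grasp_force: 0.0
```

>>> hand_motion([
  {"finger_gap":0},
  {"finger_gap":0},
])

```text
t: 7.65
tcp_pos: [0.508, 0.1555, 0.1466]
eef_rot: [3.142, -0.002, 0.355]
ft_force: [0.1, -0.3, 0.1]
width: -0.002
grasp_force: 0.0
```

```bash
python3 -c "
from h import *
heights()
togo((.5073,.1561,.100))"
```

```text
top {'red': None, 'far': None, 'P3': None, 'P4': (89.1, 38)}
side {'red': (86.8, 91), 'far': (82.6, 84), 'P3': (81.7, 106), 'P4': (88.3, 69)}
t 7.75 tcp [0.5084 0.1567 0.1463] rpy [ 3.142e+00 -2.000e-03  3.570e-01] F [ 0.6 -0.2  0.2] togo [-0.0013  0.0002  0.0463]
```

>>> hand_motion([
  {"trans":[-0.001, 0, 0.02], "finger_gap":0},
  {"trans":[0, 0, 0.012], "finger_gap":0},
  {"trans":[0, 0, 0.006], "finger_gap":0},
  {"finger_gap":0},
])

```text
t: 8.15
tcp_pos: [0.5061, 0.1564, 0.1068]
eef_rot: [-3.141, 0.002, 0.358]
ft_force: [-0.3, -0.3, 0.0]
width: 0.003
grasp_force: 0.0
```

>>> hand_motion([
  {"trans":[0, 0, 0.005], "finger_gap":0},
  {"trans":[0, 0, 0.004], "finger_gap":0},
  {"trans":[0, 0, 0.003], "finger_gap":0},
  {"finger_gap":0},
])

```text
t: 8.55
tcp_pos: [0.507, 0.156, 0.099]
eef_rot: [3.141, -0.002, 0.357]
ft_force: [-9.3, -1.0, 23.2]
width: 0.003
grasp_force: 11.6
```

```bash
python3 -c "
from h import *
togo((.5073,.1561,.100));heights()"
```

```text
t 8.55 tcp [0.507 0.156 0.099] rpy [ 3.141e+00 -2.000e-03  3.570e-01] F [-9.3 -1.  23.2] togo [ 0.0004 -0.     -0.001 ]
top {'red': None, 'far': None, 'P3': None, 'P4': None}
side {'red': (80.7, 85), 'far': (80.9, 77), 'P3': (81.4, 106), 'P4': (79.9, 7)}
```

>>> hand_motion([
  {"trans":[0, 0, -0.05], "finger_gap":0},
  {"trans":[0, 0, -0.05], "finger_gap":0},
  {"trans":[-0.035, 0.035, -0.01], "finger_gap":0},
  {"trans":[-0.035, 0.035, 0], "finger_gap":0},
  {"finger_gap":0},
])

```text
t: 9.15
tcp_pos: [0.4642, 0.0624, 0.2068]
eef_rot: [3.139, -0.0, 0.353]
ft_force: [0.1, 0.3, -0.5]
width: -0.002
grasp_force: 0.0
```

>>> hand_motion([
  {"finger_gap":0},
  {"finger_gap":0},
  {"finger_gap":0},
])

```text
t: 9.45
tcp_pos: [0.4661, 0.067, 0.2056]
eef_rot: [-3.141, -0.0, 0.358]
ft_force: [0.2, 0.4, 0.6]
width: -0.0
grasp_force: 0.0
```

```bash
python3 -c "
from h import *
heights('pics/s3.png')"
```

```text
top {'red': (81.3, 74), 'far': None, 'P3': None, 'P4': None}
side {'red': (80.8, 85), 'far': (80.9, 80), 'P3': (81.0, 107), 'P4': (80.5, 69)}
```

View pics/s3.png

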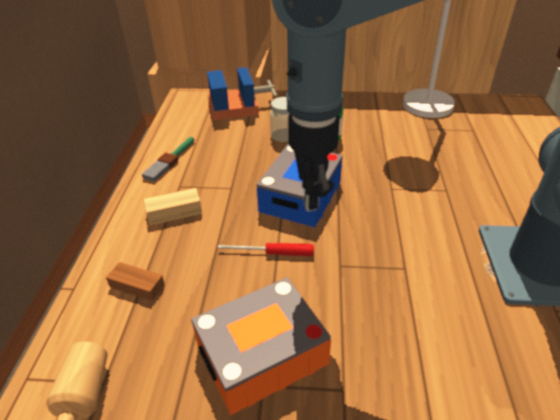

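The lid is flat, with all four dots about 81 mm up. The red dot is at (314,332), and the gripper is clear in the air at (315,195).

```bash
python3 -c "
from workcell import manip
print(manip.finish_job())"
```

```text
the job is handed in; nothing more can be done
None
```

I pressed the orange box's lid home crosswise (red dot, far corner, then the last two); all four dots measured about 81 mm up at the end, which is fully home, and the job is handed in at about 9.6 s, with no verdict returned.

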